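# Eject a casting and stow it in the low bay

## Task

Turn the middle knob of the three-knob panel clockwise to its stop, so that the ejector raises the aluminium casting in the open mould, without touching the knob on either side. Lift the casting out, stand it on its sole flat on the open bench and let go, so that you can take it again by its low tongue. Then slide it, tall crown first, straight into the bay under the low oak shelf until it lies flat on the bay floor with its nose against the back stop, and let go; leave all the other things where they are.

Things in the scene. Friction and masses are not known exactly. Their poses are not given: they have to be found in the camera images.
- casting: Loose aluminium casting, about 0.3 kg. Sole plate 160 (x) x 52 (y) x 8 mm; a box-shaped crown 46 mm wide on it from x = 22 to 76 mm, top at z = 50 mm; a low tongue 40 mm wide from x = -80 to -60 mm, top at z = 22 mm; a rib 6 mm wide behind the crown, x = -20 to 22, top at 13 mm. Nose face at x = +80. Centre of mass near x = 10. Origin: centre of the underside, x to the nose. Starts sunk in the mould, crown top 2 mm below its top face.
- casting_crown (a point): Centre of the top of the casting's crown (49 mm ahead of the casting's origin, 50 mm up). The crown is gripped across its 46 mm width (y); when the ejector is fully up 26 mm of it stands above the mould.
- casting_tongue (a point): Centre of the top of the casting's tongue (70 mm behind the origin, 22 mm up). It can be gripped along x (20 mm) or across y (40 mm). Even with the ejector up it stays just below the mould's top face.
- mould: The fixed dark steel open mould, a block 205 (x) x 120 (y) x 66 mm high with a cavity 165 x 57 mm, open above, walls upright. Origin: centre of its underside on the bench. The casting lies in it along x with 2.5 mm play all round (no room for a finger), resting on the ejector plate.
- panel: The fixed grey control panel, a box 260 (x) x 80 (y) x 30 mm high, origin at the centre of its underside. Three equal black knobs stand in a row along its x at -84, 0 and +84 mm. The middle one works the ejector.
- ejector_knob_top (a point): Centre of the top face of the middle knob's bar, 69 mm above the bench. Each knob is a disc 46 mm across (30 to 40 mm above the bench) carrying a bar 44 long x 14 wide, up to 69 mm above the bench. The x axis of this point runs along the bar, at the start along the panel's x.
- ejector_knob (a joint): Angle of the middle knob in rad: 0 at the start, grows as it is turned clockwise seen from above, stop at 1.35. It is stiff (up to about 0.25 N m) and stays where it is left. The ejector plate rises 20.7 mm per rad, 28 mm in all, lifting the casting level.
- knob_near: The neighbour knob nearer the robot (panel x = -84 mm), same shape; its bar points anywhere. Origin on its axis at the panel's top face. Not to be touched.
- knob_far: The neighbour knob farther from the robot (panel x = +84 mm), same shape. Origin on its axis at the panel's top face. Not to be touched.
- bay: Fixed bay under the low oak shelf. Origin: bench level, below the middle of the board's front edge; x points straight in. Floor 6 mm thick, 100 wide, from an upright lip at x = -30; inner width 76 mm, side walls 12 mm; back stop face at x = 80 mm. Oak board above 150 mm wide, x = 0 to 105 mm, underside 76, top 92 mm above the bench. Casting home: its origin at x = 0, y = 0, z = 6 mm, crown under the board, tongue outside.
- bay_stop (a point): Foot of the back stop face, in the middle, at the level of the bay floor (80 mm into the bay, 6 mm above the bench); axes as the bay.
- reflector_cup: Bystander: steel reflector bowl, 84 mm across, 60 mm high; origin at the centre of its underside.
- tally_token: Bystander: red disc 60 mm across, 7 mm thick; origin at the centre of its underside.
- contact_block: Bystander: copper block 70 x 45 x 40 mm; origin at the centre of its underside.
- screwdriver: Bystander: screwdriver lying on the bench; origin under its middle.
- lamp_housing: Bystander: yellow lamp housing, 76 mm across, 60 mm high; origin at the centre of its underside.
- spray_can: Bystander: plain metal can 56 mm across, 150 mm high; origin at the centre of its underside.
There are look-alikes about, which are no part of the job. What is shaped like the casting but black, pink or yellow is not meant.

How it is judged:
By the outcome, as a careful person would: the job done as asked, in the order asked, and still so for the second after the job is handed in, with the robot touching nothing.
It also fails if it takes over 62 s, if anything falls off the work surface, if the arm or the gripper's body presses on something with over 40 N, if the wrist force passes 120 N, or if a joint passes its speed limit or range.

## Robot

A 7-joint arm with a two-finger parallel gripper is mounted at the origin on the work surface. World frame = base frame: x ahead of the robot, y to its left, z up, the work surface at z = 0. Lengths are in m, angles in rad, forces in N, time in s.
With the tool pointing down it reaches from about 0.425 to 0.875 m from the base axis. Payload 4.7 kg.
Tool frame: the origin (TCP) lies midway between the tips of the shut fingers; the grasp point (between the pads) lies 19 mm behind it; x points along the fingers, y is the direction in which the jaws open and shut, and the axes are right-handed (so a half turn about x gives the same grasp; the last joint's range is limited). The gripper opens to 85 mm and grips with 20 to 120 N. Pads are 22 mm wide; open, the fingers measure 114 mm over their backs; the gripper's body (76 mm by 85 mm) begins 54 mm behind the grasp point. The pads swing forward as they close: fully open they stand 13 mm farther back than shut.
Start: joints at [1.192, 0.321, -0.07, 1.45, 0.023, 1.371, -0.057], TCP at [0.249, -0.601, 0.231] pointing down, gripper open.
Joint ranges: [-2.86, 2.86], [-0.3, 2.09], [-1.38, 1.24], [0.06, 2.45], [-1.56, 4.7], [0.09, 2.05], [-2.69, 2.69]. Speed limits (rad/s): [2.57, 2.57, 3.14, 3.14, 3.14, 3.14, 3.14].

## Interface

Orientations are given as [roll, pitch, yaw] about the fixed x, y, z axes, in that order (R = Rz(yaw) Ry(pitch) Rx(roll)).
In Python, from cell import ctrl, get_image, spot_in, tip_of gives the robot as it stands.
- The arm moves only by the tool carry_out, never from a script. Its argument "commands" is a list that holds one entry, the list of rows, each a list of 5 numbers: the opening, from -1 (shut) to 1 (fully open), then the shift along the tool's x, y, z as a fraction of full scale, then the turn about the tool's x as a fraction of full scale. In form: [[[gripper, dx, dy, dz, twist], ...]]. A call has 1 to 10 rows; each row is the pose to reach, as a shift and turn from the pose measured when the call began, along the tool's axes at that moment; what a row does not reach only later rows make up. Full scale, the value 1, is 0.1 m for a shift and 1.5 rad for a turn. A row lasts 1/12 s, in which the tool goes at most 41.7 mm and 7.16 degrees, less where a joint would pass 70% of its speed; a pose out of reach is approached as far as the arm can. A call with a number of a shift or a turn outside -1 to 1 is refused whole. A call with a gripper value outside its range is refused whole. The fingers move at their own pace and stop on an object; "force" is the grip in N (left out, the last holds). Time passes only in rows, so rows that repeat a pose let the fingers close. It gives the time, the measured TCP pose, the force and the opening at its end, in the units of the state.
- ctrl.get_state(): the state, without advancing time (a new reading comes with each control period).
- get_image(name): name is "scene" or "top" or "wrist"; returns a dict with "img" (420x560x3 uint8, red, green, blue), "z_map" (420x560 float32, m along the optical axis (not along the pixel's ray), 0 where there is no reading), "intrinsics" (3x3 intrinsics, pixels), "D" ([k1, k2, p1, p2, k3] as OpenCV has them; the pictures are not rectified), "view" (4x4, takes a point from world to camera coordinates); the wrist camera has in their place "tool_from_camera" (4x4, takes a point from camera to tool coordinates, whose origin is the TCP and whose axes are the tool frame's). Camera axes: x right, y up, looking along -z (the intrinsics and any distortion apply to the point x, -y, -z); pixel columns grow to the right and rows downward; lengths in m; the calibration is good to about 2 mm. A picture is of the moment at which its call begins: read the wrist's pose just before it.
- ctrl.finish_job(): hands the job in, once; it reports no verdict.
Trained networks look in the newest picture that a camera, given by its name, has taken for a name from the list of things; names that differ only in an ending like _2 or _b are one class to them, and where a whole thing is asked for, a point or a joint stands for the part that bears it (a point fixed in the world has none). Each returns a list of dicts, best first, with "conf" (0 to 1); they miss things now and then, are a little off and sometimes report something else, mostly with a low value. They report only what shows in the picture. A call takes as long as a camera call. They do not tell look-alikes from the thing itself.
- spot_in(camera, label): "xy" ([column, row] in pixels, amid what is visible of it).
- tip_of(camera, label): "xy" ([column, row] in pixels: a listed point, or the origin of a listed thing).
The state is a dict: "clock": time; "qpos": joint angles; "qvel": joint speeds; "joint_efforts": joint torques, N m; "position": TCP position; "ee_rot": TCP orientation; "wrist_force": force on the tool from outside, world axes, zero at the start; "wrist_torque": the same for the moment, N m; "finger_gap": finger opening in m.
Only numpy, scipy, OpenCV 4.12 (cv2) and the standard library are available. Lean on these libraries where they do the work, as an engineer would, in place of code of your own. Each camera call takes 0.05 s, during which the arm holds its last target.

## Working session

There is one attempt and no reset: what is moved stays moved. The work goes in short steps, Python scripts to look and compute and a tool call to move; the robot and the scene stay as the last step left them, time stands still between calls to the robot, and variables do not carry over. Pictures are saved under pics/ and viewed, and the job is handed in when it is done.

Besides the shell and the picture viewer there is one more tool, called after "Emit:" as name(argument=value, ...), one argument or row to a line, values as JSON. carry_out: Moves the arm, as the interface text tells. Its arguments: {"type":"object","properties":{"commands":{"type":"array","items":{"type":"array","items":{"type":"array","items":{"type":"number"}}}},"force":{"type":"number"}},"required":["commands"]}

```bash
ls; mkdir -p pics; python3 - <<'E'
from cell import ctrl,get_image
import cv2
s=ctrl.get_state()
for k,v in s.items(): print(k,v)
for n in ["scene","top"]:
    d=get_image(n); cv2.imwrite(f"pics/{n}0.png",d["img"][:,:,::-1])
    print(n,d["intrinsics"],d["D"],d["view"])
E
```

```text
pics
clock 0.0
qpos [ 1.19206553  0.32183631 -0.07007462  1.45164163  0.02260344  1.37072791
 -0.05690503]
qvel [ 1.01144275e-03  1.89074448e-03 -5.55502034e-04  1.35464560e-03
  4.26479072e-05 -1.57025354e-03 -2.83127742e-03]
joint_efforts [-8.31978268e-04 -4.93588150e+01 -3.82529693e-01 -3.14335799e+01
  1.29117089e-02  1.12726487e-02 -8.44074890e-06]
position [ 0.24858199 -0.60005001  0.23023148]
ee_rot [-1.51644711  1.56896996  2.01799223]
wrist_force [ 0.42835296  0.06488239 -0.39750819]
wrist_torque [ 0.03219464  0.02703986 -0.04464113]
finger_gap 0.08566747313276342
scene [[416.62396024   0.         285.25905377]
 [  0.         416.62396024 209.08005973]
 [  0.           0.           1.        ]] [-0.05413413  0.          0.          0.          0.        ] [[-0.43027224  0.90269135 -0.00375838  0.23768735]
 [-0.49634843 -0.23310519  0.83624172  0.1700806 ]
 [ 0.75399207  0.36167706  0.54834813 -1.6356256 ]
 [ 0.          0.          0.          1.        ]]
top [[461.57241067   0.         278.06550671]
 [  0.         461.57241067 213.22468919]
 [  0.           0.           1.        ]] [-0.0041076  0.         0.         0.         0.       ] [[ 0.01633855 -0.99961933 -0.02223175 -0.0020176 ]
 [ 0.98211229  0.01187299  0.1879215  -0.51919647]
 [-0.18758601 -0.02490444  0.98193241 -1.23771794]
 [ 0.          0.          0.          1.        ]]
```

View pics/scene0.png

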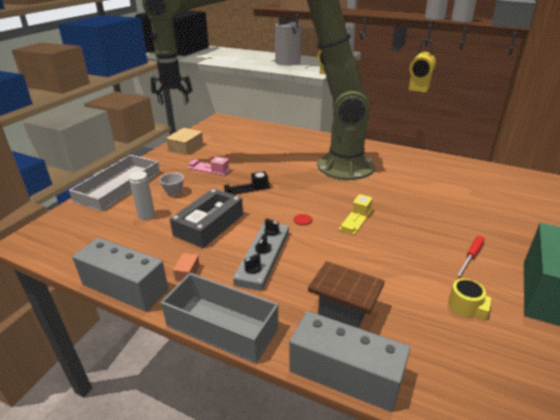

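View pics/top0.png

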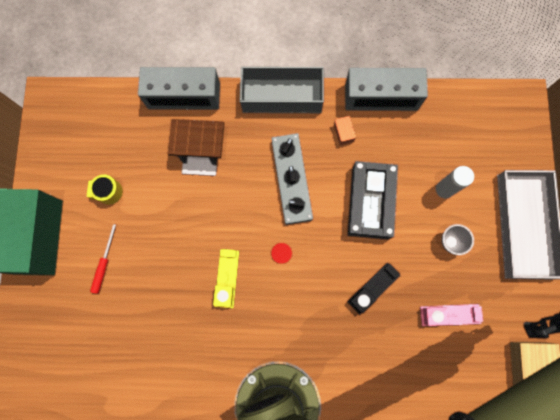

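The top view shows the mould at (374,200) with the crown end far from the robot. The panel is at (291,178) and the bay, at (197,145), opens toward the robot. Next I'll measure these.

```bash
cat > h.py <<'E'
import numpy as np,cv2
from cell import ctrl,get_image,spot_in,tip_of
from scipy.spatial.transform import Rotation as R
def toolT(s=None):
    s=s or ctrl.get_state(); T=np.eye(4); r,p,y=s["ee_rot"]
    T[:3,:3]=R.from_euler('xyz',[r,p,y]).as_matrix(); T[:3,3]=s["position"]; return T
def cam(n):
    T=toolT(); d=get_image(n)
    d["cw"]=np.linalg.inv(d["view"]) if "view" in d else T@d["tool_from_camera"]
    return d
def rays(d,uv):
    uv=np.asarray(uv,float).reshape(-1,1,2)
    p=cv2.undistortPoints(uv,d["intrinsics"],d["D"]).reshape(-1,2)
    return np.c_[p[:,0],-p[:,1],-np.ones(len(p))]
def atdepth(d,uv,z):
    c=rays(d,uv)*np.asarray(z).reshape(-1,1); return c@d["cw"][:3,:3].T+d["cw"][:3,3]
def atz(d,uv,h):
    r=rays(d,uv)@d["cw"][:3,:3].T; o=d["cw"][:3,3]; return o+r*((h-o[2])/r[:,2])[:,None]
def cloud(d):
    H,W=d["z_map"].shape; u,v=np.meshgrid(np.arange(W),np.arange(H))
    P=atdepth(d,np.c_[u.ravel(),v.ravel()],d["z_map"].ravel()); 
    P[d["z_map"].ravel()==0]=np.nan
    return P.reshape(H,W,3)
E
python3 - <<'E'
from h import *
np.set_printoptions(precision=4,suppress=True)
d=cam("top"); P=cloud(d)
Hs={"casting":0,"casting_crown":.048,"casting_tongue":.03,"mould":0,"panel":0,"ejector_knob_top":.069,"knob_near":.03,"knob_far":.03,"bay":0,"bay_stop":.006}
for k,h in Hs.items():
    for r in tip_of("top",k)[:4]:
        print(k,r["xy"],round(r["conf"],2),atz(d,r["xy"],h)[0])
# mould top face, panel top, board top by height
def rect(mask,name,zr):
    pts=P[mask]; pts=pts[(pts[:,2]>zr[0])&(pts[:,2]<zr[1])]
    r=cv2.minAreaRect(pts[:,:2].astype(np.float32)); print(name,len(pts),r,pts[:,2].mean())
m=np.zeros(P.shape[:2],bool); m[150:250,340:405]=1; rect(m,"mould",(.058,.074))
m=np.zeros(P.shape[:2],bool); m[125:230,265:318]=1; rect(m,"panel",(.024,.035)); rect(m,"knobs",(.062,.075))
m=np.zeros(P.shape[:2],bool); m[110:165,160:230]=1; rect(m,"board",(.085,.099))
E
```

```text
casting [226.6, 277.6] 0.85 [0.3414 0.1492 0.    ]
casting [450.9, 308.5] 0.65 [ 0.2661 -0.4759  0.    ]
casting [371.6, 204.2] 0.63 [ 0.5584 -0.2638  0.    ]
casting_crown [360.5, 300.0] 0.92 [ 0.285  -0.2198  0.048 ]
casting_crown [437.0, 318.2] 0.78 [ 0.2406 -0.4215  0.048 ]
casting_crown [221.8, 298.0] 0.76 [0.2842 0.1537 0.048 ]
casting_tongue [477.8, 316.4] 0.82 [ 0.2466 -0.5365  0.03  ]
casting_tongue [370.6, 223.9] 0.81 [ 0.4955 -0.2543  0.03  ]
casting_tongue [395.2, 270.0] 0.81 [ 0.3677 -0.319   0.03  ]
casting_tongue [225.5, 251.2] 0.6 [0.4131 0.151  0.03  ]
mould [370.1, 202.3] 0.59 [ 0.564  -0.2595  0.    ]
panel [291.0, 180.5] 0.76 [ 0.6268 -0.0297  0.    ]
panel [449.0, 244.3] 0.71 [ 0.4447 -0.48    0.    ]
panel [110.3, 192.0] 0.22 [0.5863 0.5024 0.    ]
ejector_knob_top [289.5, 171.2] 0.63 [ 0.6352 -0.0251  0.069 ]
knob_near [293.8, 204.9] 0.63 [ 0.5474 -0.0384  0.03  ]
knob_far [286.6, 149.2] 0.76 [ 0.7126 -0.0159  0.03  ]
bay [197.7, 167.6] 0.7 [0.6634 0.2472 0.    ]
bay [341.0, 134.2] 0.49 [ 0.7711 -0.1774  0.    ]
bay [450.7, 243.8] 0.45 [ 0.4462 -0.4849  0.    ]
mould 2327 ((0.5622100234031677, -0.2600456476211548), (0.12108196318149567, 0.20605896413326263), 85.03997039794922) 0.06483059960206107
panel 1743 ((0.6287975907325745, -0.032215267419815063), (0.26022306084632874, 0.08000994473695755), 9.888376235961914) 0.029269645389281368
knobs 237 ((0.6314385533332825, -0.02878556400537491), (0.20045723021030426, 0.044291965663433075), 11.903037071228027) 0.0678824213141326
board 1915 ((0.7241725921630859, 0.23879414796829224), (0.15155400335788727, 0.10666034370660782), 87.30902862548828) 0.09110754614237995
```

```bash
cat >> h.py <<'E'
def plan(goal,jaw=None):
    "fractions (dx,dy,dz,twist) from here to goal xyz, jaw yaw deg (mod 180)"
    s=ctrl.get_state();T=toolT(s); f=T[:3,:3].T@(np.asarray(goal)-T[:3,3])/.1
    cy=np.degrees(np.arctan2(T[1,1],T[0,1])); tw=0
    if jaw is not None: tw=np.radians((cy-jaw+90)%180-90)/1.5
    print("t %.2f pos %s jaw %.2f tilt(x) %s gap %.4f F %s q7 %.2f"%(s["clock"],s["position"].round(4),cy,T[:3,0].round(4),s["finger_gap"],np.round(s["wrist_force"],1),s["qpos"][6]))
    print("frac",f.round(3),"twist",round(tw,3),"dist",round(np.linalg.norm(f)*.1,4))
E
python3 - <<'E'
from h import *
np.set_printoptions(precision=4,suppress=True)
plan([.629,-.032,.2],99.9)
s=ctrl.get_state();print(s["qpos"])
E
```

```text
t 0.65 pos [ 0.2488 -0.6005  0.2314] jaw -67.50 tilt(x) [ 0.     -0.0001 -1.    ] gap 0.0855 F [0.5 0.1 0.5] q7 -0.06
frac [ 0.313 -3.797 -5.689] twist 0.147 dist 0.6847
[ 1.1921  0.3209 -0.0701  1.4505  0.0226  1.3708 -0.0569]
```

Emit:
carry_out(
  commands=[
    [[1, 0.05, -0.33, -0.5, 0], [1, 0.05, -0.66, -1, 0], [1, 0.05, -0.66, -1, 0]],
  ],
)

```text
clock: 0.9
position: [0.3169, -0.4995, 0.226]
ee_rot: [-2.49, 1.57, 1.043]
wrist_force: [1.9, 0.3, 0.3]
finger_gap: 0.0852
```

Emit:
carry_out(
  commands=[
    [[1, 0.05, -0.33, -0.5, 0], [1, 0.05, -0.66, -1, 0], [1, 0.05, -0.66, -1, 0]],
  ],
)

```text
clock: 1.15
position: [0.3852, -0.398, 0.2212]
ee_rot: [-2.869, 1.57, 0.665]
wrist_force: [0.4, -0.7, 0.2]
finger_gap: 0.0853
```

Emit:
carry_out(
  commands=[
    [[1, 0.05, -0.33, -0.5, 0], [1, 0.05, -0.66, -1, 0], [1, 0.05, -0.66, -1, 0]],
  ],
)

```text
clock: 1.4
position: [0.4533, -0.2965, 0.2166]
ee_rot: [3.012, 1.569, 0.263]
wrist_force: [1.2, -0.6, 0.5]
finger_gap: 0.0854
```

Emit:
carry_out(
  commands=[
    [[1, 0.05, -0.33, -0.5, 0], [1, 0.05, -0.66, -1, 0], [1, 0.05, -0.66, -1, 0]],
  ],
)

```text
clock: 1.65
position: [0.5213, -0.1949, 0.212]
ee_rot: [2.803, 1.569, 0.055]
wrist_force: [0.3, -1.2, 0.4]
finger_gap: 0.0855
```

Emit:
carry_out(
  commands=[
    [[1, 0.05, -0.33, -0.5, 0], [1, 0.05, -0.66, -1, 0], [1, 0.05, -0.66, -1, 0]],
  ],
)

```text
clock: 1.9
position: [0.5893, -0.0934, 0.2074]
ee_rot: [2.814, 1.568, 0.066]
wrist_force: [0.1, -0.3, 0.2]
finger_gap: 0.0857
```

```bash
python3 -c "
from h import *
plan([.629,-.032,.2],99.9)"
```

```text
t 1.90 pos [ 0.5893 -0.0934  0.2074] jaw -67.42 tilt(x) [ 2.8e-03  2.0e-04 -1.0e+00] gap 0.0857 F [ 0.1 -0.3  0.2] q7 -1.16
frac [ 0.075 -0.415 -0.602] twist 0.148 dist 0.0735
```

Emit:
carry_out(
  commands=[
    [[1, 0, -0.2, -0.3, -0.08], [1, 0, -0.415, -0.6, -0.16], [1, 0, -0.415, -0.6, -0.24], [1, 0, -0.415, -0.6, -0.32], [1, 0, -0.415, -0.6, -0.4], [1, 0, -0.415, -0.6, -0.48], [1, 0, -0.415, -0.6, -0.56], [1, 0, -0.415, -0.6, -0.64], [1, 0, -0.415, -0.6, -0.72], [1, 0, -0.415, -0.6, -0.8]],
  ],
)

```text
clock: 2.73
position: [0.6288, -0.0322, 0.2076]
ee_rot: [1.557, 1.568, 0.016]
wrist_force: [0.3, -0.5, 0.2]
finger_gap: 0.085
```

Emit:
carry_out(
  commands=[
    [[1, 0, 0, 0, -0.08], [1, 0, 0, 0, -0.16], [1, 0, 0, 0, -0.24], [1, 0, 0, 0, -0.32], [1, 0, 0, 0, -0.4], [1, 0, 0, 0, -0.48], [1, 0, 0, 0, -0.56], [1, 0, 0, 0, -0.64], [1, 0, 0, 0, -0.72], [1, 0, 0, 0, -0.8]],
  ],
)

```text
clock: 3.57
position: [0.6289, -0.0324, 0.2077]
ee_rot: [0.281, 1.568, -0.055]
wrist_force: [-0.7, 0.1, 0.6]
finger_gap: 0.0853
```

Emit:
carry_out(
  commands=[
    [[1, 0, 0, 0, -0.08], [1, 0, 0, 0, -0.16], [1, 0, 0, 0, -0.24], [1, 0, 0, 0, -0.33], [1, 0, 0, 0, -0.33]],
  ],
)

```text
clock: 3.98
position: [0.6289, -0.0327, 0.2076]
ee_rot: [-0.137, 1.568, 0.025]
wrist_force: [0.8, 0.3, 0.1]
finger_gap: 0.0854
```

```bash
python3 - <<'E'
from h import *
np.set_printoptions(precision=4,suppress=True)
plan([.629,-.032,.2],99.9)
d=cam("wrist"); cv2.imwrite("pics/w1.png",d["img"][:,:,::-1]); P=cloud(d)
for k in ["ejector_knob_top","knob_near","knob_far"]:
    for r in tip_of("wrist",k)[:2]: print(k,r["xy"],r["conf"],atz(d,r["xy"],.069)[0])
z=P[:,:,2]; m=(abs(z-.068)<.006)&(np.hypot(P[:,:,0]-.629,P[:,:,1]+.032)<.04)
pts=P[m][:,:2].astype(np.float32); print(len(pts),cv2.minAreaRect(pts),z[m].mean())
cv2.imwrite("pics/w1m.png",m.astype(np.uint8)*255)
E
```

```text
t 3.98 pos [ 0.6289 -0.0327  0.2076] jaw 99.27 tilt(x) [ 0.003   0.0001 -1.    ] gap 0.0854 F [0.8 0.3 0.1] q7 1.47
frac [0.076 0.006 0.002] twist -0.007 dist 0.0076
ejector_knob_top [283.6, 203.1] 0.66 [ 0.6306 -0.0314  0.069 ]
knob_near [279.8, 106.9] 0.65 [ 0.5465 -0.0485  0.069 ]
knob_far [283.0, 262.5] 0.89 [ 0.6906 -0.0222  0.069 ]
686 ((0.6284013986587524, -0.03077647089958191), (0.044181015342473984, 0.013842280954122543), 10.986924171447754) 0.0699174150193846
```

View pics/w1.png

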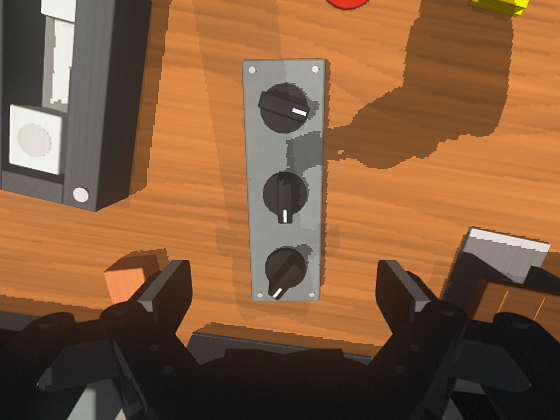

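The wrist view shows the middle knob's bar at (285,195), aligned with the panel. The neighbours, at (284,107) and (286,270), are clear of the jaw line. I'll go down now.

Emit:
carry_out(
  commands=[
    [[1, 0.4, 0.01, 0, -0.01], [1, 0.8, 0.01, 0, -0.01], [1, 0.9, 0.01, 0, -0.01], [1, 0.9, 0.01, 0, -0.01]],
  ],
)

```text
clock: 4.52
position: [0.6265, -0.0321, 0.1144]
ee_rot: [2.971, 1.567, 3.141]
wrist_force: [-0.3, -0.3, -0.4]
finger_gap: 0.0852
```

```bash
python3 -c "
from h import *
plan([.6286,-.0315,.047],100.2)"
```

```text
t 4.52 pos [ 0.6265 -0.0321  0.1144] jaw 99.73 tilt(x) [-0.0036  0.     -1.    ] gap 0.0852 F [-0.3 -0.3 -0.4] q7 1.43
frac [0.674 0.002 0.025] twist -0.006 dist 0.0674
```

Emit:
carry_out(
  commands=[
    [[1, 0.3, 0, 0.025, -0.006], [1, 0.55, 0, 0.025, -0.006], [1, 0.67, 0, 0.025, -0.006], [0.2, 0.67, 0, 0.025, -0.006], [-0.2, 0.67, 0, 0.025, -0.006], [-0.5, 0.67, 0, 0.025, -0.006], [-1, 0.67, 0, 0.025, -0.006], [-1, 0.67, 0, 0.025, -0.006], [-1, 0.67, 0, 0.025, -0.006], [-1, 0.67, 0, 0.025, -0.006]],
  ],
  force=70,
)

```text
clock: 5.35
position: [0.6294, -0.0317, 0.0488]
ee_rot: [-3.113, 1.569, -2.935]
wrist_force: [-1.2, -0.5, 5.9]
finger_gap: 0.0125
```

```bash
python3 - <<'E'
from h import *
plan([.6286,-.0315,.047],100.2)
print(ctrl.get_state()["wrist_torque"])
d=cam("wrist"); cv2.imwrite("pics/w2.png",d["img"][:,:,::-1])
E
```

```text
t 5.35 pos [ 0.6294 -0.0317  0.0488] jaw 100.22 tilt(x) [-2.e-03 -4.e-04 -1.e+00] gap 0.0125 F [-1.2 -0.5  5.9] q7 1.40
frac [ 0.018  0.003 -0.008] twist 0.0 dist 0.002
[-0.01126644  0.25840525 -0.11128278]
```

View pics/w2.png

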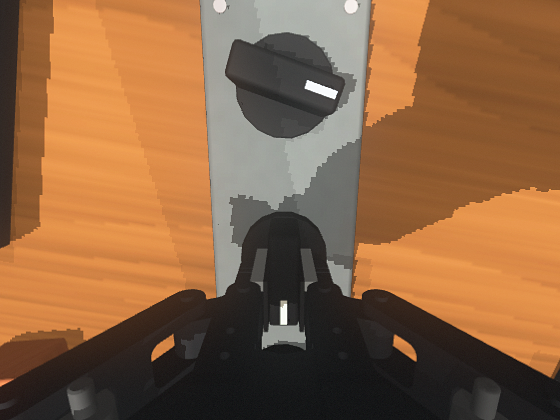

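Emit:
carry_out(
  commands=[
    [[-1, 0, 0, 0, 0.07], [-1, 0, 0, 0, 0.14], [-1, 0, 0, 0, 0.21], [-1, 0, 0, 0, 0.28], [-1, 0, 0, 0, 0.35], [-1, 0, 0, 0, 0.42], [-1, 0, 0, 0, 0.49], [-1, 0, 0, 0, 0.56], [-1, 0, 0, 0, 0.63], [-1, 0, 0, 0, 0.7]],
  ],
)

```text
clock: 6.23
position: [0.6291, -0.0324, 0.0488]
ee_rot: [-1.71, 1.568, -2.586]
wrist_force: [-0.4, -1.8, -0.0]
finger_gap: 0.0122
```

```bash
python3 - <<'E'
from h import *
plan([.6286,-.0315,.047],100.2-77.35)
print(ctrl.get_state()["wrist_torque"])
d=cam("wrist"); cv2.imwrite("pics/w3.png",d["img"][:,:,::-1])
E
```

```text
t 6.23 pos [ 0.6291 -0.0324  0.0488] jaw 39.78 tilt(x) [-0.0025 -0.0016 -1.    ] gap 0.0122 F [-0.4 -1.8 -0. ] q7 0.44
frac [ 0.018  0.002 -0.01 ] twist 0.197 dist 0.0021
[-0.21481492  0.13946708  0.23050932]
```

View pics/w3.png

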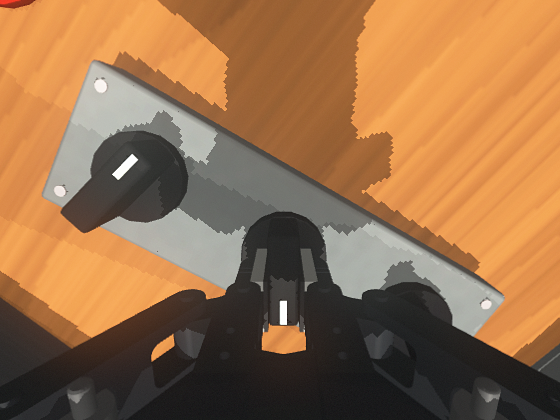

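Emit:
carry_out(
  commands=[
    [[-1, 0, 0, 0, 0.06], [-1, 0, 0, 0, 0.12], [-1, 0, 0, 0, 0.18], [-1, 0, 0, 0, 0.21], [-1, 0, 0, 0, 0.23], [-1, 0, 0, 0, 0.24]],
  ],
)

```text
clock: 6.78
position: [0.6289, -0.0325, 0.0489]
ee_rot: [-1.045, 1.567, -2.282]
wrist_force: [-0.9, -1.7, 1.1]
finger_gap: 0.012
```

```bash
python3 - <<'E'
from h import *
plan([.6286,-.0315,.047],100.2-77.35)
print(ctrl.get_state()["wrist_torque"])
d=cam("top"); cv2.imwrite("pics/t3.png",cv2.resize(d["img"][120:270,240:420,::-1],None,fx=4,fy=4)); P=cloud(d)
m=np.zeros(P.shape[:2],bool); m[150:250,345:402]=1; z=P[:,:,2]
m&=(z>.078)&(z<.1); pts=P[m][:,:2].astype(np.float32); print(len(pts),cv2.minAreaRect(pts),z[m].mean())
E
```

```text
t 6.78 pos [ 0.6289 -0.0325  0.0489] jaw 19.15 tilt(x) [-0.0028 -0.0032 -1.    ] gap 0.0120 F [-0.9 -1.7  1.1] q7 0.11
frac [ 0.019  0.001 -0.011] twist -0.043 dist 0.0022
[-0.280774    0.18853152  1.52812277]
352 ((0.6100754737854004, -0.26502373814582825), (0.046407874673604965, 0.055407389998435974), 85.54851531982422) 0.09102717963328727
```

View pics/t3.png

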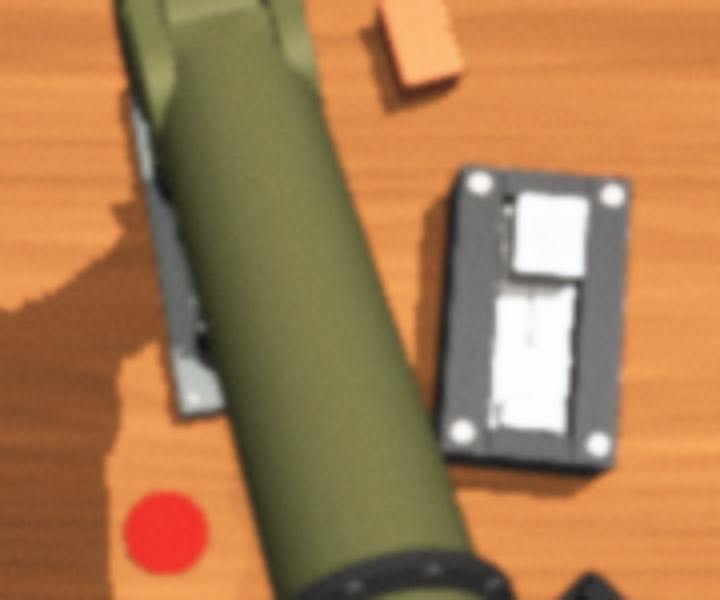

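The ejector is fully up: the crown top reads 0.091 and the torque is 1.5 N m against the stop. I'll open partly and lift away.

Emit:
carry_out(
  commands=[
    [[-0.9, 0, 0, 0, -0.02], [-0.3, 0, 0, 0, -0.02], [-0.3, 0, 0, 0, -0.02], [-0.3, 0, 0, 0, -0.02], [-0.3, 0, 0, 0, -0.02], [-0.3, -0.3, 0, 0, -0.02], [-0.3, -0.6, 0, 0, -0.02], [-0.3, -1, 0, 0, -0.02]],
  ],
)

```text
clock: 7.5
position: [0.6274, -0.0323, 0.1476]
ee_rot: [-1.662, 1.563, -2.87]
wrist_force: [1.0, -0.9, -0.2]
finger_gap: 0.0297
```

Emit:
carry_out(
  commands=[
    [[-0.3, -0.3, 0, 0, 0], [0, -0.6, 0, 0, 0], [0.5, -0.6, 0, 0, 0]],
  ],
)

```text
clock: 7.75
position: [0.6315, -0.0315, 0.2151]
ee_rot: [0.578, 1.566, -0.63]
wrist_force: [1.2, 0.9, 1.1]
finger_gap: 0.0533
```

```bash
python3 - <<'E'
from h import *
d=cam("wrist"); cv2.imwrite("pics/w4.png",d["img"][:,:,::-1])
C=np.array([.6101,-.2650]); ax=np.array([np.cos(np.radians(-4.7)),np.sin(np.radians(-4.7))])
g=C-.014*ax; print(g)
plan([*g,.19],85.3-180)
plan([*g,.19],85.3)
E
```

```text
[ 0.59614708 -0.26385286]
t 7.80 pos [ 0.6302 -0.0317  0.212 ] jaw 20.78 tilt(x) [ 1.0e-04 -2.6e-03 -1.0e+00] gap 0.0605 F [ 0.1 -0.4 -0. ] q7 0.21
frac [ 0.226 -1.142  2.049] twist -0.751 dist 0.2357
t 7.80 pos [ 0.6302 -0.0317  0.212 ] jaw 20.78 tilt(x) [ 1.0e-04 -2.6e-03 -1.0e+00] gap 0.0605 F [ 0.1 -0.4 -0. ] q7 0.21
frac [ 0.226 -1.142  2.049] twist -0.751 dist 0.2357
```

View pics/w4.png

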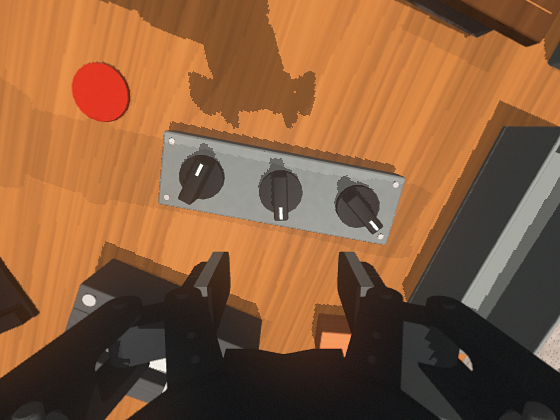

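Emit:
carry_out(
  commands=[
    [[1, 0, -0.2, 0.35, 0], [1, 0, -0.4, 0.7, 0], [1, 0, -0.57, 1, 0]],
  ],
)

```text
clock: 8.05
position: [0.6116, -0.1474, 0.2115]
ee_rot: [-0.56, 1.567, -1.767]
wrist_force: [0.6, -1.7, -0.9]
finger_gap: 0.0852
```

Emit:
carry_out(
  commands=[
    [[1, 0, -0.2, 0.35, -0.08], [1, 0, -0.4, 0.7, -0.16], [1, 0, -0.57, 1, -0.24], [1, 0, -0.57, 1, -0.32], [1, 0, -0.57, 1, -0.4], [1, 0, -0.57, 1, -0.48], [1, 0, -0.57, 1, -0.56], [1, 0, -0.57, 1, -0.64], [1, 0, -0.57, 1, -0.72], [1, 0, -0.57, 1, -0.75]],
  ],
)

```text
clock: 8.88
position: [0.5933, -0.261, 0.2105]
ee_rot: [-2.296, 1.568, -2.374]
wrist_force: [0.9, 0.6, -0.4]
finger_gap: 0.0854
```

```bash
python3 - <<'E'
from h import *
np.set_printoptions(precision=4,suppress=True)
plan([.5961,-.2639,.19],85.3)
d=cam("wrist"); cv2.imwrite("pics/w5.png",d["img"][:,:,::-1]); P=cloud(d)
z=P[:,:,2]; m=(abs(z-.092)<.006)&(np.hypot(P[:,:,0]-.61,P[:,:,1]+.265)<.06)
pts=P[m][:,:2].astype(np.float32); print(len(pts),cv2.minAreaRect(pts),z[m].mean())
for r in tip_of("wrist","casting_crown")[:2]: print(r,atz(d,r["xy"],.092))
E
```

```text
t 8.88 pos [ 0.5933 -0.261   0.2105] jaw 85.54 tilt(x) [-0.0024 -0.0023 -1.    ] gap 0.0854 F [ 0.9  0.6 -0.4] q7 1.66
frac [ 0.205 -0.026  0.031] twist 0.003 dist 0.0209
3010 ((0.6096246242523193, -0.2637653648853302), (0.046046145260334015, 0.05353320762515068), 85.59502410888672) 0.09298746402952912
{'xy': [281.1, 225.8], 'conf': 0.81} [[ 0.6101 -0.2638  0.092 ]]
{'xy': [282.5, 164.4], 'conf': 0.7} [[ 0.556  -0.2583  0.092 ]]
```

View pics/w5.png

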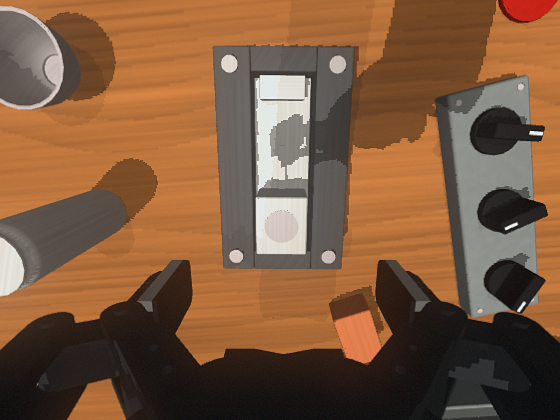

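Crown at (281,226) in the wrist view; its two measurements agree. I'll descend and grip it.

Emit:
carry_out(
  commands=[
    [[1, 0.35, -0.02, 0.02, 0], [1, 0.7, -0.02, 0.02, 0], [1, 0.9, -0.02, 0.02, 0], [1, 0.9, -0.02, 0.02, 0]],
  ],
)

```text
clock: 9.32
position: [0.5909, -0.2625, 0.1143]
ee_rot: [3.054, 1.559, 2.969]
wrist_force: [-1.4, -0.8, -0.6]
finger_gap: 0.0854
```

```bash
python3 -c "
from h import *
plan([.5957,-.2629,.068],85.5)"
```

```text
t 9.32 pos [ 0.5909 -0.2625  0.1143] jaw 85.13 tilt(x) [-0.0116  0.002  -0.9999] gap 0.0854 F [-1.4 -0.8 -0.6] q7 1.62
frac [ 0.463 -0.     0.053] twist -0.004 dist 0.0466
```

Emit:
carry_out(
  commands=[
    [[1, 0.2, 0, 0.05, 0], [1, 0.4, 0, 0.05, -0.003], [1, 0.46, 0, 0.05, -0.003], [1, 0.46, 0, 0.05, -0.003]],
  ],
)

```text
clock: 9.65
position: [0.5946, -0.2625, 0.0673]
ee_rot: [2.993, 1.557, 2.911]
wrist_force: [-0.4, -0.3, 0.9]
finger_gap: 0.0855
```

```bash
python3 -c "
from h import *
plan([.5957,-.2629,.068],85.5)"
```

```text
t 9.65 pos [ 0.5946 -0.2625  0.0673] jaw 85.34 tilt(x) [-0.0138  0.0032 -0.9999] gap 0.0855 F [-0.4 -0.3  0.9] q7 1.60
frac [-0.007 -0.003  0.011] twist -0.002 dist 0.0014
```

Emit:
carry_out(
  commands=[
    [[0.5, 0, 0, 0.01, 0], [0, 0, 0, 0.01, 0], [-0.3, 0, 0, 0.01, 0], [-1, 0, 0, 0.01, 0], [-1, 0, 0, 0.01, 0], [-1, 0, 0, 0.01, 0]],
  ],
  force=100,
)

```text
clock: 10.15
position: [0.5965, -0.2631, 0.0685]
ee_rot: [3.05, 1.559, 2.968]
wrist_force: [1.8, -0.7, 1.9]
finger_gap: 0.0444
```

```bash
python3 - <<'E'
from h import *
plan([.5957,-.2629,.068],85.5)
d=cam("wrist"); cv2.imwrite("pics/w6.png",d["img"][:,:,::-1])
E
```

```text
t 10.15 pos [ 0.5965 -0.2631  0.0685] jaw 85.33 tilt(x) [-0.0115  0.002  -0.9999] gap 0.0444 F [ 1.8 -0.7  1.9] q7 1.60
frac [ 0.005  0.001 -0.008] twist -0.002 dist 0.001
```

View pics/w6.png

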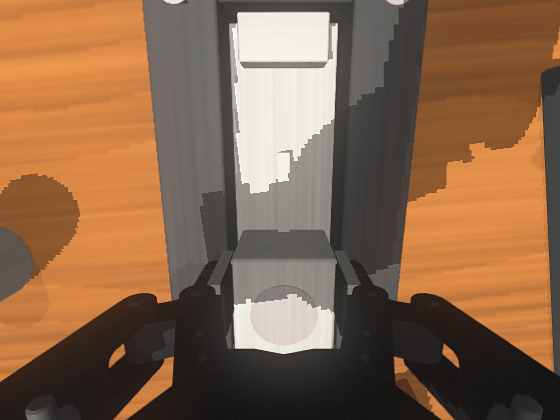

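The crown is held across its width, with the gap at 44 mm. I'll lift slowly.

Emit:
carry_out(
  commands=[
    [[-1, -0.06, 0, 0, 0], [-1, -0.12, 0, 0, 0], [-1, -0.18, 0, 0, 0], [-1, -0.24, 0, 0, 0], [-1, -0.3, 0, 0, 0], [-1, -0.4, 0, 0, 0], [-1, -0.5, 0, 0, 0], [-1, -0.6, 0, 0, 0], [-1, -0.7, 0, 0, 0], [-1, -0.8, 0, 0, 0]],
  ],
)

```text
clock: 11.03
position: [0.5976, -0.2633, 0.1497]
ee_rot: [3.057, 1.56, 2.975]
wrist_force: [0.2, -0.7, -3.6]
finger_gap: 0.044
```

```bash
python3 - <<'E'
from h import *
plan([.5965,-.2629,.16],85.5)
d=cam("wrist"); cv2.imwrite("pics/w7.png",d["img"][:,:,::-1]); P=cloud(d)
# casting points below in tool frame: tongue top
T=np.linalg.inv(toolT())
Q=P@T[:3,:3].T+T[:3,3]
for (u,v) in [(260,40),(285,40),(310,40),(285,100),(285,150),(260,150),(310,150),(285,200)]: print(u,v,Q[v,u].round(4),P[v,u].round(4))
E
```

```text
t 11.03 pos [ 0.5976 -0.2633  0.1497] jaw 85.33 tilt(x) [-0.011   0.0018 -0.9999] gap 0.0440 F [ 0.2 -0.7 -3.6] q7 1.63
frac [-0.103  0.003 -0.013] twist -0.002 dist 0.0104
260 40 [ 0.0088 -0.0092 -0.1053] [ 0.4931 -0.2642  0.1441]
285 40 [ 0.0073  0.0017 -0.1049] [ 0.4943 -0.2533  0.1456]
310 40 [ 0.0076  0.0126 -0.105 ] [ 0.4951 -0.2425  0.1453]
285 100 [ 0.0214  0.0019 -0.0815] [ 0.5176 -0.2551  0.1313]
285 150 [ 0.0214  0.0019 -0.057 ] [ 0.542  -0.2571  0.1311]
260 150 [ 0.0221 -0.0111 -0.057 ] [ 0.5409 -0.27    0.1304]
310 150 [ 0.0223  0.0149 -0.057 ] [ 0.5431 -0.2441  0.1302]
285 200 [ 0.0167  0.0019 -0.0315] [ 0.5674 -0.2591  0.1355]
```

View pics/w7.png

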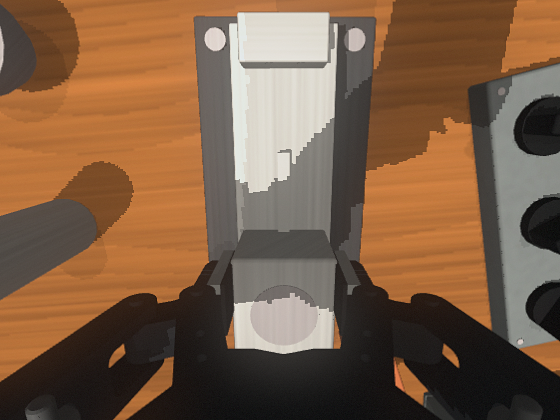

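The casting is out and level, with its underside at about 0.123. I'll carry it across at that height to a spot in front of the bay.

Emit:
carry_out(
  commands=[
    [[-1, -0.04, 0.3, -0.06, 0], [-1, -0.08, 0.6, -0.12, 0], [-1, -0.1, 0.9, -0.18, 0], [-1, -0.1, 1, -0.19, 0]],
  ],
)

```text
clock: 11.42
position: [0.5883, -0.1554, 0.1635]
ee_rot: [2.792, 1.563, 2.717]
wrist_force: [0.3, 2.2, -2.7]
finger_gap: 0.0441
```

Emit:
carry_out(
  commands=[
    [[-1, 0, 0.35, -0.06, 0], [-1, 0, 0.7, -0.12, 0], [-1, 0, 1, -0.19, 0]],
  ],
)

```text
clock: 11.67
position: [0.5767, -0.0511, 0.1645]
ee_rot: [2.617, 1.563, 2.543]
wrist_force: [0.1, 0.5, -3.9]
finger_gap: 0.0442
```

Emit:
carry_out(
  commands=[
    [[-1, 0, 0.35, -0.06, 0], [-1, 0, 0.7, -0.12, 0], [-1, 0, 1, -0.19, 0]],
  ],
)

```text
clock: 11.92
position: [0.5647, 0.053, 0.1656]
ee_rot: [2.487, 1.564, 2.415]
wrist_force: [1.3, 0.4, -3.3]
finger_gap: 0.0446
```

Emit:
carry_out(
  commands=[
    [[-1, 0, 0.35, -0.06, 0], [-1, 0, 0.7, -0.12, 0], [-1, 0, 1, -0.19, 0]],
  ],
)

```text
clock: 12.17
position: [0.5525, 0.157, 0.1668]
ee_rot: [2.281, 1.564, 2.211]
wrist_force: [1.1, 0.9, -2.6]
finger_gap: 0.044
```

Emit:
carry_out(
  commands=[
    [[-1, 0, 0.3, -0.06, 0], [-1, 0, 0.6, -0.12, 0], [-1, 0, 0.9, -0.18, -0.01], [-1, 0, 1, -0.19, -0.02], [-1, 0, 1, -0.19, -0.023]],
  ],
)

```text
clock: 12.58
position: [0.5388, 0.2629, 0.168]
ee_rot: [2.052, 1.562, 2.024]
wrist_force: [0.8, -0.6, -4.1]
finger_gap: 0.0439
```

```bash
python3 - <<'E'
from h import *
plan([.5428,.2474,.15],87.3)
d=cam("wrist"); cv2.imwrite("pics/w8.png",d["img"][:,:,::-1])
d=cam("scene"); cv2.imwrite("pics/s8.png",d["img"][:,:,::-1])
E
```

```text
t 12.58 pos [0.5388 0.2629 0.168 ] jaw 88.40 tilt(x) [-0.0039  0.0079 -1.    ] gap 0.0439 F [ 0.8 -0.6 -4.1] q7 0.80
frac [ 0.178 -0.155  0.045] twist 0.013 dist 0.0241
```

View pics/w8.png

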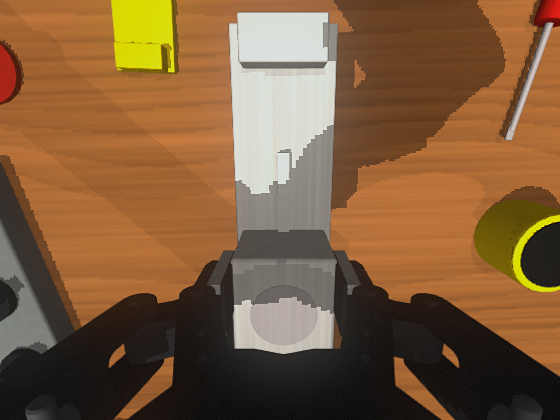

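View pics/s8.png

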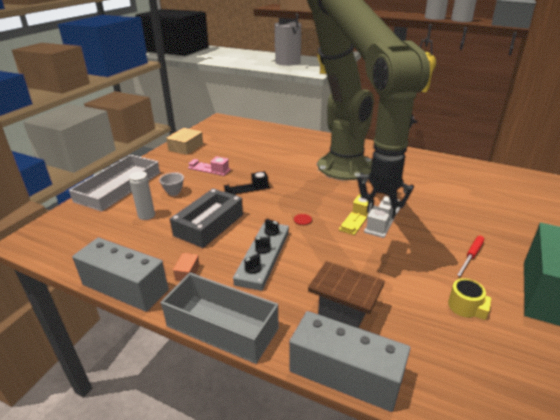

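The wrist and scene views show the casting in hand over free bench, with the yellow look-alike at (145,40) well to the side. I'll lower it.

Emit:
carry_out(
  commands=[
    [[-1, 0.3, -0.1, 0.03, 0], [-1, 0.6, -0.155, 0.045, 0.01], [-1, 0.9, -0.155, 0.045, 0.013], [-1, 1, -0.155, 0.045, 0.013], [-1, 1, -0.155, 0.045, 0.013]],
  ],
)

```text
clock: 13.1
position: [0.5427, 0.2394, 0.0642]
ee_rot: [3.07, 1.561, 3.013]
wrist_force: [-0.0, -0.6, -3.0]
finger_gap: 0.0438
```

```bash
python3 -c "
from h import *
plan([.5428,.2474,.027],87.3)"
```

```text
t 13.10 pos [0.5427 0.2394 0.0642] jaw 86.75 tilt(x) [-0.0095  0.0012 -1.    ] gap 0.0438 F [-0.  -0.6 -3. ] q7 0.75
frac [0.372 0.08  0.   ] twist -0.006 dist 0.0381
```

Emit:
carry_out(
  commands=[
    [[-1, 0.12, 0.05, 0, -0.006], [-1, 0.22, 0.08, 0, -0.006], [-1, 0.3, 0.08, 0, -0.006], [-1, 0.34, 0.08, 0, -0.006], [-1, 0.37, 0.08, 0, -0.006], [-1, 0.37, 0.08, 0, -0.006]],
  ],
)

```text
clock: 13.6
position: [0.543, 0.2479, 0.0278]
ee_rot: [3.047, 1.562, 3.0]
wrist_force: [-0.3, -0.6, -2.0]
finger_gap: 0.0441
```

```bash
python3 -c "
from h import *
plan([.5428,.2474,.027],87.3)"
```

```text
t 13.60 pos [0.543  0.2479 0.0278] jaw 87.29 tilt(x) [-0.0091  0.0013 -1.    ] gap 0.0441 F [-0.3 -0.6 -2. ] q7 0.71
frac [ 0.008 -0.005 -0.001] twist -0.0 dist 0.001
```

Emit:
carry_out(
  commands=[
    [[-1, 0.01, 0, 0, 0], [-1, 0.015, 0, 0, 0], [-0.1, 0.015, 0, 0, 0], [0.3, 0.015, 0, 0, 0], [1, 0.015, 0, 0, 0], [1, 0.015, 0, 0, 0], [1, 0.01, 0, 0, 0], [1, -0.3, 0, 0, 0], [1, -0.65, 0, 0, 0], [1, -1, 0, 0, 0]],
  ],
)

```text
clock: 14.43
position: [0.5432, 0.2476, 0.1284]
ee_rot: [3.07, 1.56, 3.023]
wrist_force: [-0.0, -0.1, 0.1]
finger_gap: 0.0851
```

```bash
python3 - <<'E'
from h import *
plan([.5428,.2474,.13],87.3)
d=cam("wrist"); cv2.imwrite("pics/w9.png",d["img"][:,:,::-1]); 
E
```

```text
t 14.43 pos [0.5432 0.2476 0.1284] jaw 87.31 tilt(x) [-0.0109  0.0013 -0.9999] gap 0.0851 F [-0.  -0.1  0.1] q7 0.78
frac [-0.016 -0.003 -0.004] twist 0.0 dist 0.0017
```

View pics/w9.png

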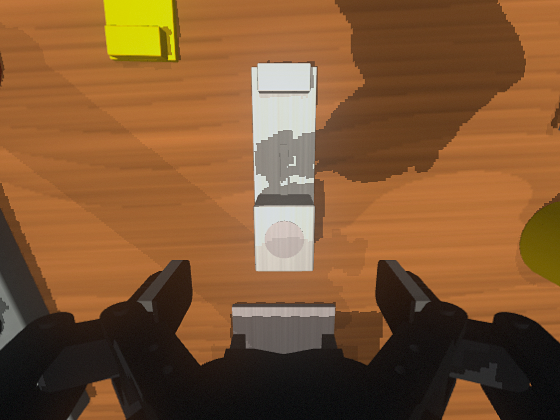

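```bash
python3 - <<'E'
from h import *
np.set_printoptions(precision=4,suppress=True)
d=cam("wrist"); P=cloud(d); z=P[:,:,2]
cv2.imwrite("pics/w9z.png",cv2.resize(d["img"][270:360,210:360,::-1],None,fx=5,fy=5))
for v in (300,304,308,312,318): print(v,[ (z[v,u].round(4)) for u in (225,235,260,283,310,330,340)])
print(atz(d,[(232,304),(335,304)],.006), atz(d,[(232,304),(335,304)],.0))
m=(abs(z-.05)<.006); pts=P[m][:,:2].astype(np.float32)
k=(np.hypot(pts[:,0]-.556,pts[:,1]-.247)<.05);print("crown",k.sum(),cv2.minAreaRect(pts[k]),z[m].mean())
m=(abs(z-.022)<.005)&(np.hypot(P[:,:,0]-.437,P[:,:,1]-.252)<.04); pts=P[m][:,:2].astype(np.float32)
print("tongue",m.sum(),cv2.minAreaRect(pts),z[m].mean())
m=(abs(z-.008)<.004)&(np.hypot(P[:,:,0]-.48,P[:,:,1]-.25)<.06)&(d["img"].min(2)>130); pts=P[m][:,:2].astype(np.float32)
print("sole",m.sum(),cv2.minAreaRect(pts),z[m].mean())
d=cam("top"); P=cloud(d); z=P[:,:,2]
cv2.imwrite("pics/t9.png",cv2.resize(d["img"][100:270,140:300,::-1],None,fx=3.5,fy=3.5))
E
```

```text
300 [np.float64(0.001), np.float64(0.0068), np.float64(0.0067), np.float64(0.0075), np.float64(0.0069), np.float64(0.0062), np.float64(0.0014)]
304 [np.float64(0.0015), np.float64(0.0075), np.float64(0.0076), np.float64(0.0076), np.float64(0.0072), np.float64(0.0023), np.float64(0.0011)]
308 [np.float64(0.0006), np.float64(0.0067), np.float64(0.0069), np.float64(0.0086), np.float64(0.0072), np.float64(0.0003), np.float64(0.0011)]
312 [np.float64(0.0013), np.float64(0.0071), np.float64(0.0073), np.float64(0.0068), np.float64(0.0075), np.float64(0.002), np.float64(0.0004)]
318 [np.float64(0.0017), np.float64(0.0074), np.float64(0.0068), np.float64(0.0059), np.float64(0.0081), np.float64(0.0014), np.float64(0.0011)]
[[0.648  0.1956 0.006 ]
 [0.6531 0.2987 0.006 ]] [[0.6516 0.1944 0.    ]
 [0.6569 0.2997 0.    ]]
crown 3854 ((0.5565310716629028, 0.24829885363578796), (0.046059418469667435, 0.053686514496803284), 87.20185852050781) 0.050866070083749396
tongue 1517 ((0.4382709860801697, 0.25361403822898865), (0.039924632757902145, 0.020493343472480774), 87.7987289428711) 0.023015440361422883
sole 4886 ((0.4818449318408966, 0.25155046582221985), (0.05164952203631401, 0.1056383028626442), 87.46012878417969) 0.00913739520679257
```

View pics/w9z.png

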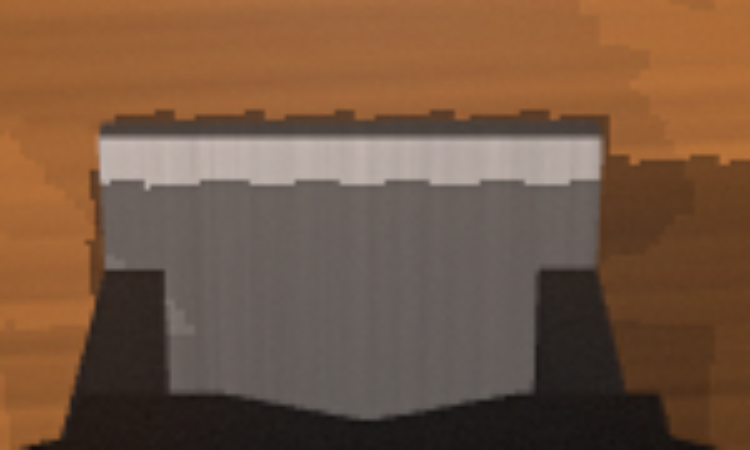

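View pics/t9.png

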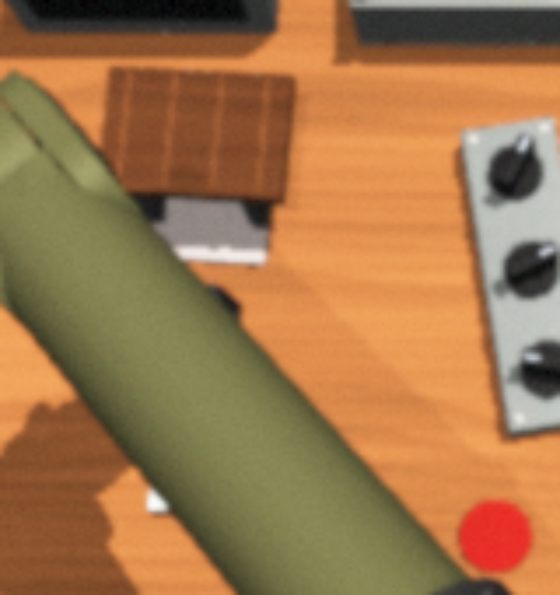

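```bash
python3 - <<'E'
from h import *
np.set_printoptions(precision=4,suppress=True)
plan([.4383,.2536,.12],87.4)
d=cam("wrist")
a=atz(d,[(230.2,297),(330.7,297)],.006); print(a, np.linalg.norm(a[1]-a[0])); c=a.mean(0); v=a[1]-a[0]; yaw=np.degrees(np.arctan2(-v[0],v[1])); print("lip",c,"yaw",yaw)
e=np.array([np.cos(np.radians(yaw)),np.sin(np.radians(yaw)),0]); print("bay o",c+.03*e)
E
```

```text
t 14.58 pos [0.5459 0.2491 0.1311] jaw 87.29 tilt(x) [-0.0029  0.0034 -1.    ] gap 0.0853 F [ 0.  0. -1.] q7 0.78
frac [ 0.115 -0.006 -1.076] twist -0.001 dist 0.1083
[[0.6351 0.1942 0.006 ]
 [0.6399 0.2921 0.006 ]] 0.09797022521776312
lip [0.6375 0.2432 0.006 ] yaw -2.815818504380021
bay o [0.6674 0.2417 0.006 ]
```

Emit:
carry_out(
  commands=[
    [[1, 0, 0, -0.35, 0], [1, 0, -0.006, -0.7, 0], [1, 0.05, -0.006, -1, 0], [1, 0.1, -0.006, -1, 0]],
  ],
)

```text
clock: 14.97
position: [0.4378, 0.2525, 0.1174]
ee_rot: [-2.881, 1.559, -2.923]
wrist_force: [0.5, 1.3, -0.7]
finger_gap: 0.0854
```

```bash
python3 - <<'E'
from h import *
np.set_printoptions(precision=4,suppress=True)
plan([.4383,.2536,.05],87.4)
d=cam("wrist"); P=cloud(d); z=P[:,:,2]; cv2.imwrite("pics/w10.png",d["img"][:,:,::-1])
for r in tip_of("wrist","casting_tongue")[:2]: print(r,atz(d,r["xy"],.022))
m=(abs(z-.022)<.005)&(np.hypot(P[:,:,0]-.437,P[:,:,1]-.252)<.04); pts=P[m][:,:2].astype(np.float32)
print("tongue",m.sum(),cv2.minAreaRect(pts) if m.sum() else 0)
E
```

```text
t 14.97 pos [0.4378 0.2525 0.1174] jaw 87.58 tilt(x) [-0.0115 -0.0026 -0.9999] gap 0.0854 F [ 0.5  1.3 -0.7] q7 0.78
frac [0.674 0.013 0.012] twist 0.002 dist 0.0674
{'xy': [142.5, 180.9], 'conf': 0.93} [[0.4053 0.1439 0.022 ]]
{'xy': [287.1, 218.3], 'conf': 0.92} [[0.4404 0.2559 0.022 ]]
tongue 1233 ((0.43782567977905273, 0.25387343764305115), (0.039683230221271515, 0.01977449469268322), 87.77082061767578)
```

View pics/w10.png

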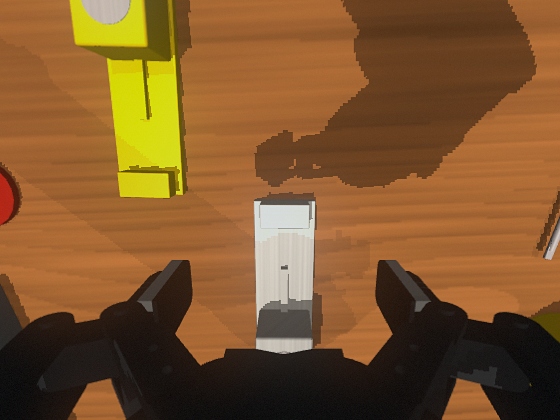

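Tongue at (287,215), centred between the jaws. I'll go down and grip it across y.

Emit:
carry_out(
  commands=[
    [[1, 0.35, 0.01, 0.01, 0], [1, 0.7, 0.012, 0.012, 0.001], [1, 0.8, 0.012, 0.012, 0.001], [1, 0.8, 0.012, 0.012, 0.001]],
  ],
)

```text
clock: 15.4
position: [0.4416, 0.2507, 0.0347]
ee_rot: [-2.944, 1.555, -2.992]
wrist_force: [-0.6, -0.3, 1.1]
finger_gap: 0.0854
```

```bash
python3 -c "
from h import *
plan([.438,.2537,.009],87.4)"
```

```text
t 15.40 pos [0.4416 0.2507 0.0347] jaw 87.24 tilt(x) [-0.0155 -0.0023 -0.9999] gap 0.0854 F [-0.6 -0.3  1.1] q7 0.67
frac [ 0.258  0.029 -0.034] twist -0.002 dist 0.0261
```

Emit:
carry_out(
  commands=[
    [[1, 0.1, 0.03, -0.03, -0.002], [1, 0.2, 0.03, -0.03, -0.002], [1, 0.26, 0.03, -0.03, -0.002], [1, 0.26, 0.03, -0.03, -0.002]],
  ],
)

```text
clock: 15.73
position: [0.438, 0.2535, 0.008]
ee_rot: [-2.928, 1.554, -2.973]
wrist_force: [0.4, -0.4, 0.6]
finger_gap: 0.0856
```

```bash
python3 -c "
from h import *
plan([.438,.2537,.009],87.4)"
```

```text
t 15.73 pos [0.438  0.2535 0.008 ] jaw 87.42 tilt(x) [-0.0165 -0.0028 -0.9999] gap 0.0856 F [ 0.4 -0.4  0.6] q7 0.63
frac [-0.01   0.002 -0.   ] twist 0.0 dist 0.001
```

Emit:
carry_out(
  commands=[
    [[0.5, -0.01, 0, 0, 0], [0, -0.01, 0, 0, 0], [-0.3, -0.01, 0, 0, 0], [-1, -0.01, 0, 0, 0], [-1, -0.01, 0, 0, 0], [-1, -0.01, 0, 0, 0], [-1, -0.01, 0, 0, 0]],
  ],
  force=115,
)

```text
clock: 16.32
position: [0.4386, 0.2538, 0.0103]
ee_rot: [-2.894, 1.555, -2.939]
wrist_force: [-2.3, -1.8, 7.7]
finger_gap: 0.0367
```

```bash
python3 - <<'E'
from h import *
plan([.438,.2537,.009],87.4)
d=cam("wrist"); cv2.imwrite("pics/w11.png",d["img"][:,:,::-1])
E
```

```text
t 16.32 pos [0.4386 0.2538 0.0103] jaw 87.40 tilt(x) [-0.0153 -0.0032 -0.9999] gap 0.0367 F [-2.3 -1.8  7.7] q7 0.63
frac [ 0.013 -0.001 -0.006] twist -0.0 dist 0.0014
```

View pics/w11.png

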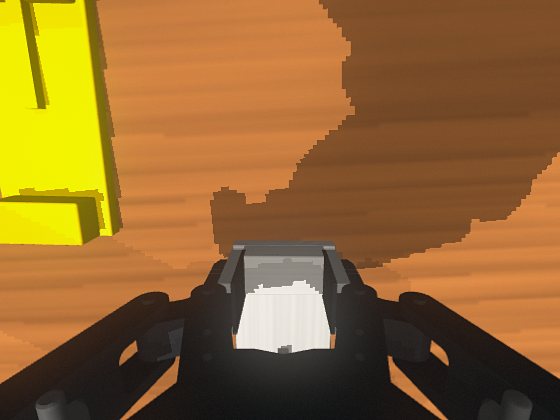

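Emit:
carry_out(
  commands=[
    [[-1, -0.04, 0, 0, 0], [-1, -0.08, 0, 0, 0], [-1, -0.12, 0, 0, 0], [-1, -0.16, 0, 0, 0], [-1, -0.16, 0, 0, 0]],
  ],
)

```text
clock: 16.78
position: [0.4392, 0.2539, 0.027]
ee_rot: [-2.902, 1.556, -2.948]
wrist_force: [0.9, -0.3, -2.7]
finger_gap: 0.0368
```

```bash
python3 - <<'E'
from h import *
np.set_printoptions(precision=4,suppress=True)
plan([.438,.2537,.025],87.4); print(ctrl.get_state()["wrist_torque"])
d=cam("scene"); P=cloud(d); z=P[:,:,2]; cv2.imwrite("pics/s11.png",cv2.resize(d["img"][150:330,290:480,::-1],None,fx=4,fy=3))
br=d["img"].min(2)>110
m=br&(P[:,:,0]>.4)&(P[:,:,0]<.62)&(abs(P[:,:,1]-.25)<.035)&(z<.09)&(z>.05)
p=P[m]; print(len(p))
if len(p): print("top plane coef",np.linalg.lstsq(np.c_[p[:,0]-.5565,np.ones(len(p))],p[:,2],rcond=None)[0], p.min(0),p.max(0))
E
```

```text
t 16.78 pos [0.4392 0.2539 0.027 ] jaw 87.39 tilt(x) [-0.0145 -0.0028 -0.9999] gap 0.0368 F [ 0.9 -0.3 -2.7] q7 0.65
frac [ 0.02  -0.003 -0.011] twist -0.0 dist 0.0023
[0.0554 0.223  0.0084]
297
top plane coef [-0.1026  0.0629] [0.5311 0.2243 0.0503] [0.5883 0.2696 0.0679]
```

View pics/s11.png

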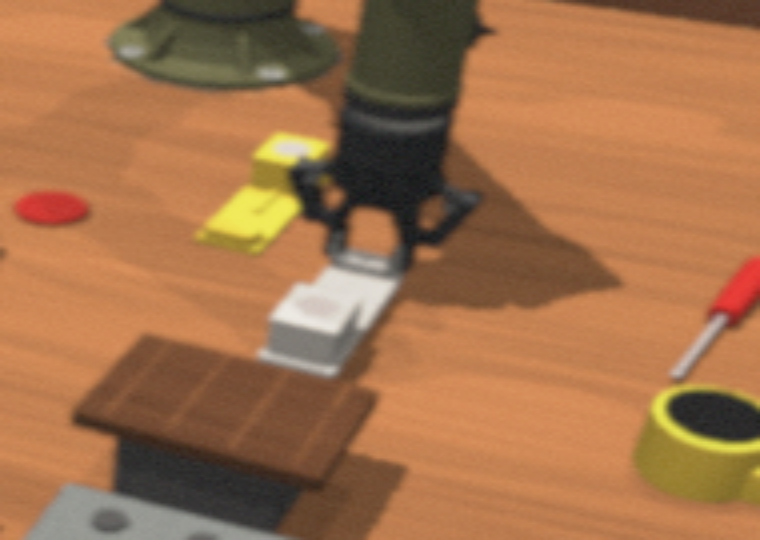

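```bash
python3 -c "
from h import *
plan([.535,.2480,.0225],87.3)"
```

```text
t 16.83 pos [0.4391 0.2538 0.0266] jaw 87.38 tilt(x) [-0.0147 -0.003  -0.9999] gap 0.0366 F [ 0.8  0.4 -3.4] q7 0.65
frac [ 0.028 -0.014  0.961] twist 0.001 dist 0.0962
```

Emit:
carry_out(
  commands=[
    [[-1, 0.01, -0.005, 0.15, 0.001], [-1, 0.02, -0.01, 0.3, 0.001], [-1, 0.028, -0.014, 0.45, 0.001], [-1, 0.028, -0.014, 0.6, 0.001], [-1, 0.028, -0.014, 0.75, 0.001], [-1, 0.028, -0.014, 0.9, 0.001], [-1, 0.028, -0.014, 0.96, 0.001], [-1, 0.028, -0.014, 0.96, 0.001]],
  ],
)

```text
clock: 17.5
position: [0.536, 0.2474, 0.022]
ee_rot: [-2.915, 1.556, -2.964]
wrist_force: [-0.1, 0.3, -3.0]
finger_gap: 0.0364
```

```bash
python3 - <<'E'
from h import *
np.set_printoptions(precision=4,suppress=True)
plan([.590,.2453,.0215],87.3); print(ctrl.get_state()["wrist_torque"])
d=cam("scene");  cv2.imwrite("pics/s12.png",cv2.resize(d["img"][150:330,290:480,::-1],None,fx=4,fy=3))
d=cam("wrist");  cv2.imwrite("pics/w12.png",d["img"][:,:,::-1])
E
```

```text
t 17.50 pos [0.536  0.2474 0.022 ] jaw 87.18 tilt(x) [-0.015  -0.0027 -0.9999] gap 0.0364 F [-0.1  0.3 -3. ] q7 0.70
frac [-0.003  0.006  0.54 ] twist -0.001 dist 0.054
[0.0644 0.2379 0.0364]
```

View pics/s12.png

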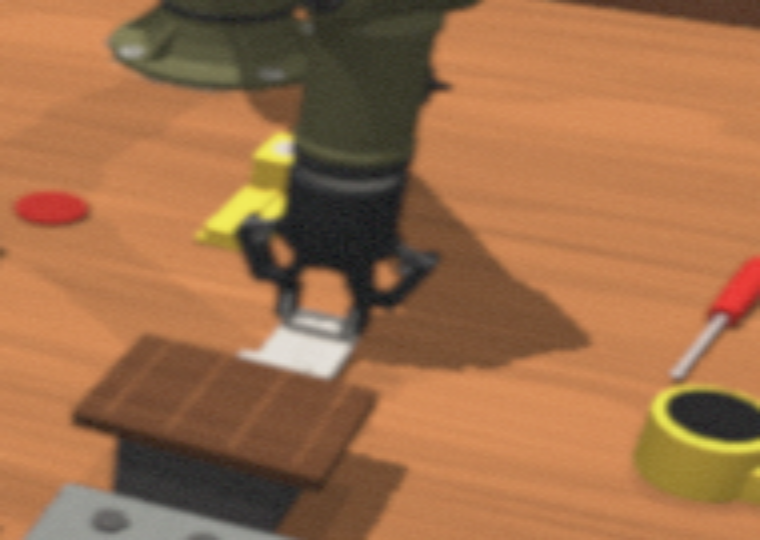

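View pics/w12.png

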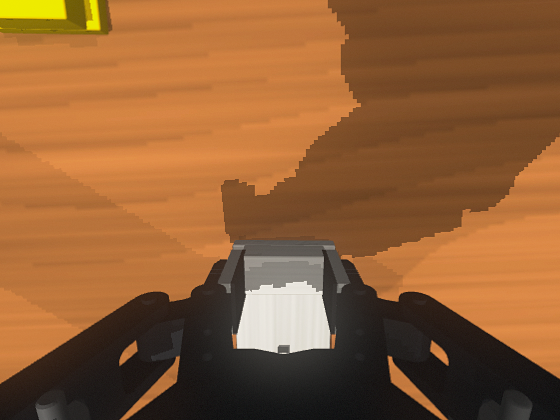

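Emit:
carry_out(
  commands=[
    [[-1, 0, 0.003, 0.1, 0], [-1, 0, 0.006, 0.2, 0], [-1, 0, 0.006, 0.3, 0], [-1, 0, 0.006, 0.4, 0], [-1, 0, 0.006, 0.5, 0], [-1, 0, 0.006, 0.52, 0], [-1, 0.02, 0.006, 0.52, 0], [-1, 0.04, 0.006, 0.52, 0], [-1, 0.05, 0.006, 0.52, 0]],
  ],
)

```text
clock: 18.35
position: [0.5855, 0.2465, 0.0162]
ee_rot: [-2.903, 1.554, -2.95]
wrist_force: [-1.1, -1.5, 2.0]
finger_gap: 0.0371
```

```bash
python3 - <<'E'
from h import *
plan([.600,.2450,.0163],87.3); print(ctrl.get_state()["wrist_torque"])
E
```

```text
t 18.35 pos [0.5855 0.2465 0.0162] jaw 87.34 tilt(x) [-0.0161 -0.0031 -0.9999] gap 0.0371 F [-1.1 -1.5  2. ] q7 0.73
frac [-0.003 -0.008  0.146] twist 0.0 dist 0.0146
[-0.1695492   0.09023479 -0.06835794]
```

The casting is on the floor: Fz changed from -3 to +2. I'll push it gently to the stop.

Emit:
carry_out(
  commands=[
    [[-1, -0.005, -0.008, 0.04, 0], [-1, -0.005, -0.008, 0.08, 0], [-1, -0.005, -0.008, 0.1, 0], [-1, -0.005, -0.008, 0.12, 0], [-1, -0.005, -0.008, 0.12, 0]],
  ],
)

```text
clock: 18.77
position: [0.5981, 0.2451, 0.0166]
ee_rot: [-2.912, 1.555, -2.959]
wrist_force: [0.2, 0.6, -1.9]
finger_gap: 0.0369
```

```bash
python3 - <<'E'
from h import *
plan([.600,.2450,.0163],87.3); print(ctrl.get_state()["wrist_torque"])
E
```

```text
t 18.77 pos [0.5981 0.2451 0.0166] jaw 87.32 tilt(x) [-0.0155 -0.0029 -0.9999] gap 0.0369 F [ 0.2  0.6 -1.9] q7 0.75
frac [ 0.002 -0.     0.019] twist 0.0 dist 0.0019
[ 0.01410952 -0.17812315  0.01619828]
```

Emit:
carry_out(
  commands=[
    [[-1, 0, 0, 0.015, 0], [-1, 0, 0, 0.03, 0], [-1, 0, 0, 0.045, 0], [-1, 0, 0, 0.05, 0]],
  ],
)

```text
clock: 19.1
position: [0.602, 0.2449, 0.0164]
ee_rot: [-2.903, 1.553, -2.949]
wrist_force: [-5.0, -1.4, 2.2]
finger_gap: 0.037
```

```bash
python3 - <<'E'
from h import *
plan([.604,.2450,.0163],87.3); print(ctrl.get_state()["wrist_torque"])
E
```

```text
t 19.10 pos [0.602  0.2449 0.0164] jaw 87.34 tilt(x) [-0.018  -0.0035 -0.9998] gap 0.0370 F [-5.  -1.4  2.2] q7 0.75
frac [0.001 0.002 0.02 ] twist 0.0 dist 0.002
[-0.1560729   1.08498975 -0.01931707]
```

Emit:
carry_out(
  commands=[
    [[-1, 0, 0, 0.02, 0], [-1, 0, 0, 0.035, 0], [-1, 0, 0, 0.035, 0]],
  ],
)

```text
clock: 19.35
position: [0.602, 0.2449, 0.0164]
ee_rot: [-2.877, 1.545, -2.922]
wrist_force: [-10.6, -1.8, 6.6]
finger_gap: 0.0365
```

```bash
python3 - <<'E'
from h import *
plan([.604,.2450,.0163],87.3); print(ctrl.get_state()["wrist_torque"])
E
```

```text
t 19.35 pos [0.602  0.2449 0.0164] jaw 87.38 tilt(x) [-0.0248 -0.0055 -0.9997] gap 0.0365 F [-10.6  -1.8   6.6] q7 0.75
frac [0.    0.002 0.02 ] twist 0.001 dist 0.002
[-0.38705929  2.15662819 -0.06180541]
```

Firm contact: Fx is -10.6 N and the position no longer advances. I'll relax and open.

Emit:
carry_out(
  commands=[
    [[-1, 0, 0, 0, 0], [-1, 0, 0, 0, 0]],
  ],
)

```text
clock: 19.52
position: [0.6019, 0.2451, 0.0166]
ee_rot: [-2.872, 1.546, -2.918]
wrist_force: [-3.2, -0.2, -0.3]
finger_gap: 0.0365
```

Emit:
carry_out(
  commands=[
    [[-0.1, 0, 0, 0, 0], [0.2, 0, 0, 0, 0], [0.6, 0, 0, 0, 0], [1, 0, 0, 0, 0], [1, 0, 0, 0, 0]],
  ],
)

```text
clock: 19.93
position: [0.6025, 0.2451, 0.0169]
ee_rot: [-2.875, 1.547, -2.921]
wrist_force: [0.4, 0.3, -0.5]
finger_gap: 0.0839
```

```bash
python3 - <<'E'
from h import *
plan([.59,.2450,.1],87.3); print(ctrl.get_state()["wrist_torque"])
E
```

```text
t 19.93 pos [0.6025 0.2451 0.0169] jaw 87.38 tilt(x) [-0.0235 -0.0053 -0.9997] gap 0.0839 F [ 0.4  0.3 -0.5] q7 0.75
frac [-0.828 -0.012 -0.145] twist 0.001 dist 0.0841
[0.02098803 0.02165654 0.00070959]
```

Emit:
carry_out(
  commands=[
    [[1, -0.25, 0, -0.02, 0], [1, -0.6, 0, -0.1, 0], [1, -0.9, 0, -0.25, 0], [1, -1, 0, -0.6, 0], [1, -1, 0, -0.9, 0], [1, -1, 0, -0.9, 0]],
  ],
)

```text
clock: 20.43
position: [0.5095, 0.2519, 0.1198]
ee_rot: [-2.825, 1.545, -2.865]
wrist_force: [0.1, 1.0, -0.7]
finger_gap: 0.0856
```

Emit:
carry_out(
  commands=[
    [[1, -0.3, -0.1, -0.3, 0], [1, -0.6, -0.4, -0.5, 0], [1, -0.8, -0.8, -0.5, 0], [1, -0.8, -1, -0.5, 0]],
  ],
)

```text
clock: 20.77
position: [0.4578, 0.1551, 0.2045]
ee_rot: [-2.744, 1.549, -2.78]
wrist_force: [1.1, -0.1, -0.6]
finger_gap: 0.0853
```

```bash
python3 - <<'E'
from h import *
np.set_printoptions(precision=4,suppress=True)
plan([.604,.2450,.0163],87.3)
d=cam("wrist"); cv2.imwrite("pics/w13.png",d["img"][:,:,::-1])
d=cam("top"); P=cloud(d); cv2.imwrite("pics/t13.png",d["img"][:,:,::-1])
for r in tip_of("top","casting_tongue")[:4]: print(r,atz(d,r["xy"],.028))
E
```

```text
t 20.77 pos [0.4578 0.1551 0.2045] jaw 87.95 tilt(x) [-0.0202 -0.0076 -0.9998] gap 0.0853 F [ 1.1 -0.1 -0.6] q7 1.13
frac [1.845 0.966 1.466] twist 0.008 dist 0.2547
{'xy': [393.6, 270.3], 'conf': 0.86} [[ 0.367  -0.3151  0.028 ]]
{'xy': [475.1, 311.8], 'conf': 0.81} [[ 0.2586 -0.5308  0.028 ]]
{'xy': [226.1, 253.8], 'conf': 0.38} [[0.406  0.1493 0.028 ]]
```

View pics/t13.png

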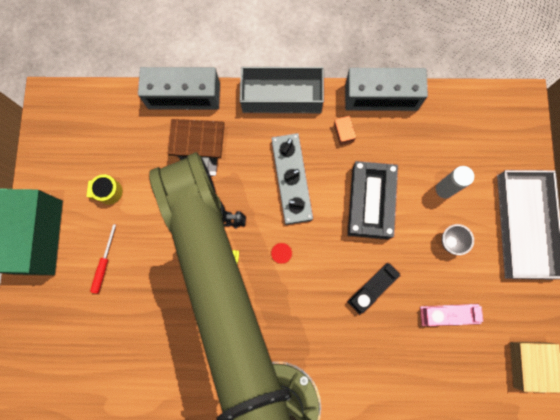

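View pics/w13.png

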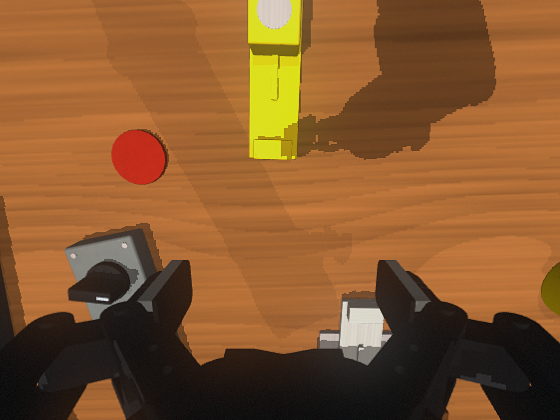

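The arm covers the bay in the top view, so I'll move it aside to verify.

Emit:
carry_out(
  commands=[
    [[1, 0, -0.4, 0, 0], [1, 0, -0.8, 0, 0], [1, 0, -1, 0, 0]],
  ],
)

```text
clock: 21.17
position: [0.454, 0.0479, 0.2034]
ee_rot: [-2.616, 1.546, -2.664]
wrist_force: [1.3, -0.7, -0.1]
finger_gap: 0.0856
```

Emit:
carry_out(
  commands=[
    [[1, 0, -0.4, 0, 0], [1, 0, -0.8, 0, 0], [1, 0, -1, 0, 0]],
  ],
)

```text
clock: 21.42
position: [0.4487, -0.0563, 0.2041]
ee_rot: [-2.574, 1.545, -2.625]
wrist_force: [-0.6, -0.1, -0.5]
finger_gap: 0.0855
```

```bash
python3 - <<'E'
from h import *
np.set_printoptions(precision=4,suppress=True)
d=cam("top"); P=cloud(d); z=P[:,:,2]; cv2.imwrite("pics/t14.png",cv2.resize(d["img"][105:215,150:320,::-1],None,fx=4.5,fy=4.5))
for r in tip_of("top","casting_tongue")[:4]: print(r,atz(d,r["xy"],.028))
m=(abs(P[:,:,0]-.602)<.025)&(abs(P[:,:,1]-.245)<.035)&(z>.0225)&(z<.035); p=P[m]
print("tongue",m.sum(),cv2.minAreaRect(p[:,:2].astype(np.float32)),p[:,2].mean())
m=(abs(P[:,:,0]-.63)<.022)&(abs(P[:,:,1]-.245)<.02)&(z>.006)&(z<.02); p=P[m]
print("sole z",m.sum(),p[:,2].mean(),np.polyfit(p[:,0],p[:,2],1))
m=np.zeros(z.shape,bool); m[110:165,160:230]=1;m&=(z>.085)&(z<.099)
print("board",cv2.minAreaRect(P[m][:,:2].astype(np.float32)))
d=cam("scene"); cv2.imwrite("pics/s14.png",d["img"][:,:,::-1])
E
```

```text
{'xy': [226.9, 253.9], 'conf': 0.88} [[0.4058 0.1471 0.028 ]]
{'xy': [476.8, 315.2], 'conf': 0.77} [[ 0.2497 -0.5348  0.028 ]]
{'xy': [195.9, 190.3], 'conf': 0.72} [[0.5874 0.2432 0.028 ]]
{'xy': [393.7, 268.6], 'conf': 0.72} [[ 0.3717 -0.3155  0.028 ]]
tongue 93 ((0.6012542843818665, 0.24405770003795624), (0.04050297662615776, 0.020928429439663887), 84.90440368652344) 0.0271533879202632
sole z 164 0.013201749406259131 [ 0.0289 -0.0051]
board ((0.723590612411499, 0.23850224912166595), (0.1512548178434372, 0.10726647078990936), 87.60772705078125)
```

View pics/t14.png

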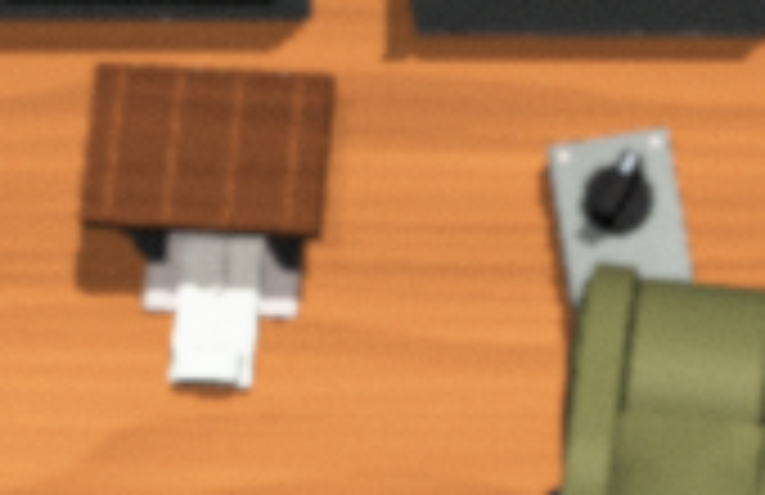

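View pics/s14.png

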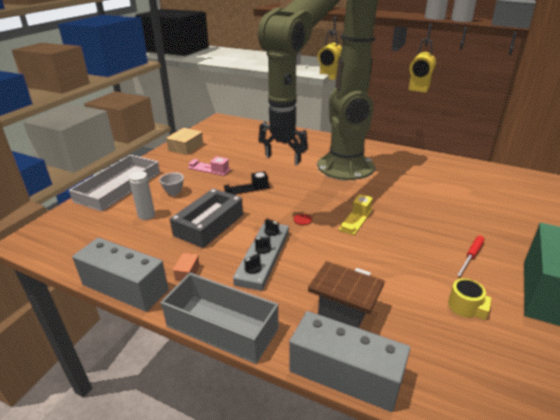

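```bash
python3 - <<'E'
from h import *
from cell import get_image
np.set_printoptions(precision=4,suppress=True)
L=[];Tt=[]
for i in range(12):
    d=cam("top"); P=cloud(d); z=P[:,:,2]
    yl=.245-.048*(P[:,:,0]-.602)
    m=(P[:,:,0]>.617)&(P[:,:,0]<.66)&(abs(P[:,:,1]-yl)<.018)&(z>.008)&(z<.02); L.append(P[m])
    m=(abs(P[:,:,0]-.602)<.007)&(abs(P[:,:,1]-.2445)<.015)&(z>.018)&(z<.035); Tt.append(P[m])
p=np.vstack(L);print(len(p))
for a in np.arange(.617,.66,.006):
    k=(p[:,0]>=a)&(p[:,0]<a+.006); print(round(a,3),k.sum(),np.median(p[k,2]) if k.sum() else 0, p[k,2].std())
t=np.vstack(Tt);print("tongue",len(t),np.median(t[:,2]),np.polyfit(t[:,1],t[:,2],1))
E
```

```text
1982
0.617 276 0.013243105921354026 0.0024167650113196965
0.623 285 0.013186315389427161 0.0023774344933628518
0.629 273 0.013267741592074112 0.0024111287278563913
0.635 282 0.013217135430443783 0.0023634933801441518
0.641 280 0.013175092311691339 0.0022472486283982664
0.647 282 0.013175120445427457 0.002464377083072351
0.653 275 0.013725351849889433 0.0027134607376586985
0.659 29 0.010519911973117857 0.004466691276337418
tongue 555 0.02718312181577498 [-0.0001  0.0272]
```

```bash
python3 -c "
from cell import ctrl
s=ctrl.get_state();print(s['clock'],s['qvel'].round(4) if hasattr(s['qvel'],'round') else s['qvel'],s['finger_gap']);print(ctrl.finish_job())"
```

```text
22.1667 [ 0.0021 -0.0022  0.0026 -0.0019  0.0012  0.0015  0.0016] 0.08541570041993479
the job is handed in; nothing more can be done
None
```

The job is done and handed in at 22.2 s of the 62 s allowed.

**What I did:**
- I turned the middle knob clockwise to its stop. The torque rose to about 1.5 N m there and the crown top read 91–93 mm, so the ejector was fully up.
- I lifted the casting out by its crown, stood it flat on the open bench and let go.
- I took it again by the tongue, slid it crown first under the shelf and pressed it against the back stop. It stopped moving with about 11 N of contact force. Then I let go and moved the arm clear.

**Last checks:**
- **Seating:** the tongue sits 70 mm in front of the bay origin, which is the home position. The sole top reads a constant 13.2 mm along its visible part and the tongue top 27.2 mm. Both are about 0.8 mm low, in line with the top camera's offset elsewhere, so the casting is lying flat.
- **Yaw:** it was about -2.7° while gripped, matching the bay. A coarse fit on the tongue's few pixels in the top image gave -5°, which I take as noise.
- **Bay position:** the two camera estimates differed by about 4 mm along the slide direction. The contact with the stop settled that, and it agreed with the top camera's value.
- **Other things:** in the pictures the neighbouring knobs and the bystanders look unmoved. I judged this by eye and did not measure it.

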